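# Stack and chock turned bars in the stock cradle

## Robot

A 6-joint arm with a two-finger parallel gripper is mounted at the origin on the work surface. World frame = base frame: x ahead of the robot, y to its left, z up, the work surface at z = 0. Lengths are in mm, angles in rad, forces in N, time in s.
With the tool pointing down it reaches from about 400 to 925 mm from the base axis. Payload 3.4 kg.
Tool frame: the origin (TCP) lies on the centre line of the jaws, within the pads' length; the fingertips stand 17 mm ahead of it and the grasp point (between the pads) lies 2 mm behind it; z points along the fingers, y is the line along which they close (so a half turn about z gives the same grasp; the last joint's range is limited). The gripper opens to 85 mm and grips with 20 to 120 N. Pads are 22 mm wide; open, the fingers measure 114 mm over their backs; the gripper's body (76 mm by 85 mm) begins 54 mm behind the grasp point. The pads swing forward as they close: fully open they stand 13 mm farther back than shut.
Start: joints at [-1.405, 0.307, 1.506, -0, 1.328, -0.073], TCP at [136.542, -558.558, 248.305] pointing down, gripper open.
Joint ranges: [-3.12, 3.12], [-1.05, 2.28], [0.14, 2.33], [-1.42, 4.57], [0.1, 2.73], [-2.68, 2.68]. Speed limits (rad/s): [2.57, 2.57, 3.14, 3.14, 3.14, 3.14].

## Interface

Orientations are given as [roll, pitch, yaw] about the fixed x, y, z axes, in that order (R = Rz(yaw) Ry(pitch) Rx(roll)).
In Python, from rig import bot gives the robot as it stands.
- The arm moves only by the tool play_rows, never from a script. Its argument "increments" is text: rows parted by semicolons, each of 7 numbers parted by spaces: the shift along the tool's x, y, z each as a share of 100 mm, from -1 to 1, then the turn, a rotation vector about the tool's x, y, z each as a share of 180 degrees, from -1 to 1, then the closure, from -1 (fully open) to 1 (shut). A call has 1 to 12 rows; each row shifts and turns the commanded pose from where the row before left it, along the tool's axes as they then stand; what a row does not reach is not made up. A row lasts 1/8 s, in which the tool goes at most 62.5 mm and 10.7 degrees, less where a joint would pass 70% of its speed; a pose out of reach is approached as far as the arm can. A call with a number of a shift or a turn outside -1 to 1 is refused whole. A call with a gripper value outside its range is refused whole. The fingers move at their own pace and stop on an object; "grip_force" is the grip in N (left out, the last holds). Time passes only in rows, so rows that do not move let the fingers close. It gives the time, the measured TCP pose, the force, the opening and the grip force at its end, in the units of the state.
- bot.read_state(): the state, without advancing time (a new reading comes with each control period).
- bot.read_camera(name): name is "scene" or "top"; returns (picture, depth): 480x640x3 uint8, red, green, blue; 480x640 float32, mm along the optical axis (not along the pixel's ray), 0 where there is no reading.
- bot.camera_model(name): a dict with "intrinsics" (3x3 intrinsics, pixels), "extrinsics" (4x4, takes a point from world to camera coordinates). Camera axes: x right, y up, looking along -z (the intrinsics and any distortion apply to the point x, -y, -z); pixel columns grow to the right and rows downward; lengths in mm; the calibration is good to about 2 mm. A picture is of the moment at which its call begins. camera_model takes no time and is no camera call.
- bot.close_job(): hands the job in; it is judged then, once.
The state is a dict: "time_s": time; "qpos": joint angles; "qd": joint speeds; "joint_torque": joint torques, N m; "ee_pos": TCP position; "ee_rot": TCP orientation; "wrist_force": force on the tool from outside, world axes, zero at the start; "wrist_torque": the same for the moment, N m; "finger_gap": finger opening in mm; "finger_force": force on a finger pad.
Only numpy, scipy, OpenCV 4.12 (cv2) and the standard library are available. Lean on these libraries where they do the work, as an engineer would, in place of code of your own. Each camera call takes 0.05 s, during which the arm holds its last target. There are 200 camera calls.

## Task

Roll the two bars that lie loose on the cradle's bearers along to the horned end, without lifting them, so that the first drops into the V and the second lies snug against it, square to the bearers; then slide both wedge chocks up along their bearers until they are snug under the second bar. Only when this bottom layer is chocked, pick the third round bar off the bench and lay it gently, without dropping it, on top in the valley between the two, in line with them and about centred over the bearers, and let go. Leave everything else on the bench where it is.

Things in the scene. Friction and masses are not known exactly. Their poses are not given: they have to be found in the camera images.
- cradle: fixed wooden stock cradle: two parallel bearers along its y, 50 mm wide, level tops 50 mm high, centred at x = -75 and +75 mm, from y = -235 mm to the V at the +y end, tied by two low cross-pieces. Bars lie across both, along its x. Origin on the bench, midway between the bearers. The flat tops end at y = 159.6 mm, where the V begins
- v_seat (a point): point on the axis, midway along, of a bar home in the V: cradle (0, 175, 68.8) mm. The V's sides rise at 30 degrees to the flat bearer tops and at 60 degrees to a horn on each bearer, 90 mm high, that ends the cradle at y = 236 mm
- second_seat (a point): the same point for a second bar on the flat tops against the first: cradle (0, 127.3, 74) mm
- top_seat (a point): the same point for a third bar in the valley on top of these two: cradle (0, 155.6, 112.7) mm
- bar_1: a plain light-wood round bar, 48 mm in diameter and 260 mm long, about 0.32 kg; origin at its centre, x along its length. It lies loose across the bearers, nearer the V
- bar_2: a plain light-wood round bar, 48 mm in diameter and 260 mm long, about 0.32 kg; origin at its centre, x along its length. It lies loose across the bearers, farther from the V, between bar_1 and the chocks
- bar_3: a plain light-wood round bar, 48 mm in diameter and 260 mm long, about 0.32 kg; origin at its centre, x along its length. It lies on the bench to the right of the cradle
- chock_near: light-wood wedge chock, 42 (x) x 70 (y) x 34 mm, 60 g; origin at the centre of its underside; thin toe (2.5 mm) at +y, upright heel 34 mm high at -y, 40-degree slope from y = -2.5 mm down to the toe. It lies on the near (robot's side) bearer (cradle x = -75 mm), toe towards the bars. Snug under bar_2 at second_seat, its origin is at cradle y = 80.6 mm
- chock_far: light-wood wedge chock, 42 (x) x 70 (y) x 34 mm, 60 g; origin at the centre of its underside; thin toe (2.5 mm) at +y, upright heel 34 mm high at -y, 40-degree slope from y = -2.5 mm down to the toe. It lies on the far bearer (cradle x = +75 mm), toe towards the bars. Snug under bar_2 at second_seat, its origin is at cradle y = 80.6 mm
- blank: bystander: square light-wood blank, 48 x 48 mm section, 180 mm long (x), lying on the bench beside bar_3; origin at the centre of its underside
- glue: bystander: white glue bottle, 60 mm in diameter, 185 mm tall; origin under its centre
- sander: bystander: cork sanding block, 62 x 105 x 24 mm, on the bench between the bearers; origin under its centre
- mallet: bystander: wooden mallet lying down, head 62 x 125 x 88 mm at its +x end, handle 260 mm; origin on the bench under the handle
- wax_tin: bystander: round metal tin, 68 mm in diameter, 45 mm tall, on the bench between the cradle's open end and bar_3 or the blank; origin under its centre
- try_square: bystander: try square lying flat, stock 105 mm (y), blade 150 mm (x), 20 mm high; origin under the stock
- brush: bystander: flat brush, 200 mm long (x), lying down; origin at the centre of its underside
- varnish_jar: bystander: amber jar, 72 mm in diameter, 100 mm tall; origin under its centre
Things that resemble listed ones, but are neither listed nor needed, are in the scene too. Leave any red look-alike of the chock_far alone.

How it is judged (in metres and radians):
On the way, in this order (a step that is already met when the one before it is completed fails the run):
1. the first bar lies home in the V, across both bearers (y of bar_1 in the frame of cradle between 0.17 and 0.18 m and z of bar_1 in the frame of cradle between 0.0638 and 0.0738 m and x of bar_1 in the frame of cradle between -0.035 and 0.035 m and angle between the x axis of bar_1 and the x axis of cradle, either way round below 0.06 rad and linear speed of bar_1 below 0.03 m/s), for 0.2 s.
2. the second bar lies against the first and both chocks are snug under it, with the third bar not yet on them (all of step 1 and y of bar_2 in the frame of cradle between 0.1213 and 0.1333 m and z of bar_2 in the frame of cradle between 0.069 and 0.079 m and x of bar_2 in the frame of cradle between -0.035 and 0.035 m and angle between the x axis of bar_2 and the x axis of cradle, either way round below 0.06 rad and y of chock_near in the frame of cradle between 0.0746 and 0.0866 m and x of chock_near in the frame of cradle between -0.095 and -0.055 m and z of chock_near in the frame of cradle between 0.046 and 0.054 m and angle between each of chock_near, chock_far's own z axis and vertical below 0.08 rad and angle between the y axis of each of chock_near, chock_far and the y axis of cradle, either way round below 0.2 rad and y of chock_far in the frame of cradle between 0.0746 and 0.0866 m and x of chock_far in the frame of cradle between 0.055 and 0.095 m and z of chock_far in the frame of cradle between 0.046 and 0.054 m and linear speed of each of bar_2, chock_near, chock_far below 0.03 m/s and contact force between bar_3 and bar_1 below 0.05 N and contact force between bar_3 and bar_2 below 0.05 N), for 0.2 s.
At the end, for the whole second after the job is handed in: First bar in the V (within 5 mm), second against it (6 mm), both chocks flat on their bearers with toes under it (gap under 6 mm), third bar in the valley on top (6 mm); all bars square across the bearers (0.06 rad), centred within 35 mm, at rest and released (all of step 1 and y of bar_2 in the frame of cradle between 0.1213 and 0.1333 m and z of bar_2 in the frame of cradle between 0.069 and 0.079 m and x of bar_2 in the frame of cradle between -0.035 and 0.035 m and angle between the x axis of each of bar_2, bar_3 and the x axis of cradle, either way round below 0.06 rad and y of chock_near in the frame of cradle between 0.0746 and 0.0866 m and x of chock_near in the frame of cradle between -0.095 and -0.055 m and z of chock_near in the frame of cradle between 0.046 and 0.054 m and angle between each of chock_near, chock_far's own z axis and vertical below 0.08 rad and angle between the y axis of each of chock_near, chock_far and the y axis of cradle, either way round below 0.2 rad and y of chock_far in the frame of cradle between 0.0746 and 0.0866 m and x of chock_far in the frame of cradle between 0.055 and 0.095 m and z of chock_far in the frame of cradle between 0.046 and 0.054 m and y of bar_3 in the frame of cradle between 0.1496 and 0.1616 m and z of bar_3 in the frame of cradle between 0.1067 and 0.1187 m and x of bar_3 in the frame of cradle between -0.035 and 0.035 m and linear speed of each of bar_2, bar_3, chock_near, chock_far below 0.03 m/s); the robot touches nothing.
It fails at once if the first or second bar is lifted off the bearers (more than 25 mm) (height (world z) of any of bar_1, bar_2 above 0.099 m).
It fails at once if the third bar is dropped or thrown (out of the fingers and moving faster than 0.45 m/s) (linear speed of bar_3 above 0.45 m/s and contact force between the fingers and bar_3 below 0.1 N).
It fails at once if a bystander (blank, glue bottle, sanding block, mallet, tin, try square, brush or jar) is moved more than 30 mm (distance of any of blank, glue, sander, mallet, wax_tin, try_square, brush, varnish_jar from where it was at the start of the episode above 0.03 m).
It also fails if it takes over 72 s, if anything falls off the work surface, if the arm or the gripper's body presses on something with over 40 N, if the wrist force passes 120 N, or if a joint passes its speed limit or range.

## Working session

There is one attempt and no reset: what is moved stays moved. The work goes in short steps, Python scripts to look and compute and a tool call to move; the robot and the scene stay as the last step left them, time stands still between calls to the robot, and variables do not carry over. Pictures are saved under pics/ and viewed, at most 10 in all, crops included, and the job is handed in when it is done.

Besides the shell and the picture viewer there is one more tool, called after "Request:" as name(argument=value, ...), one argument or row to a line, values as JSON. play_rows: Moves the arm, as the interface text tells. Shift numbers are shares of 100 mm and turn numbers shares of 180 degrees, none past 1 either way. Its arguments: {"type":"object","properties":{"increments":{"type":"string"},"grip_force":{"type":"number"}},"required":["increments"]}

```bash
mkdir -p pics; ls
cat > h.py <<'E'
import numpy as np, cv2
from rig import bot
def shot(n,f):
    im,d=bot.read_camera(n); cv2.imwrite(f'pics/{f}.png',im[:,:,::-1]); np.save(f'{f}.npy',d); return im,d
def w(n,d,u,v):
    m=bot.camera_model(n);K=np.array(m['intrinsics']);T=np.linalg.inv(np.array(m['extrinsics']))
    z=d[int(v),int(u)]; x=(u-K[0,2])/K[0,0]*z; y=(v-K[1,2])/K[1,1]*z
    return (T@[x,-y,-z,1])[:3].round(1)
E
python3 - <<'E'
from h import *
shot('scene','s0');shot('top','t0')
for n in('scene','top'):
    m=bot.camera_model(n);print(m)
s=bot.read_state();print(s['ee_pos'],s['ee_rot'])
E
```

```text
pics
{'intrinsics': array([[566.24517644,   0.        , 313.75181371],
       [  0.        , 566.24517644, 242.03988877],
       [  0.        ,   0.        ,   1.        ]]), 'extrinsics': array([[ 6.43376078e-01,  7.65496441e-01, -9.07856878e-03,
        -3.23268277e+02],
       [-4.57920446e-01,  3.94317287e-01,  7.96757644e-01,
         1.60300089e+02],
       [ 6.13494977e-01, -5.08457546e-01,  6.04230781e-01,
        -1.52897181e+03],
       [ 0.00000000e+00,  0.00000000e+00,  0.00000000e+00,
         1.00000000e+00]])}
{'intrinsics': array([[447.5615505 ,   0.        , 319.69845476],
       [  0.        , 447.5615505 , 238.91082028],
       [  0.        ,   0.        ,   1.        ]]), 'extrinsics': array([[ 2.76079904e-02, -9.99105449e-01,  3.20328154e-02,
        -4.88449306e+01],
       [ 9.88096336e-01,  3.21272464e-02,  1.50444245e-01,
        -5.25174277e+02],
       [-1.51338791e-01,  2.74980442e-02,  9.88099402e-01,
        -1.03646114e+03],
       [ 0.00000000e+00,  0.00000000e+00,  0.00000000e+00,
         1.00000000e+00]])}
[ 136.4360203  -557.97611231  247.48172687] [-3.13977697e+00 -1.23800088e-04  2.39783309e-01]
```

View pics/t0.png

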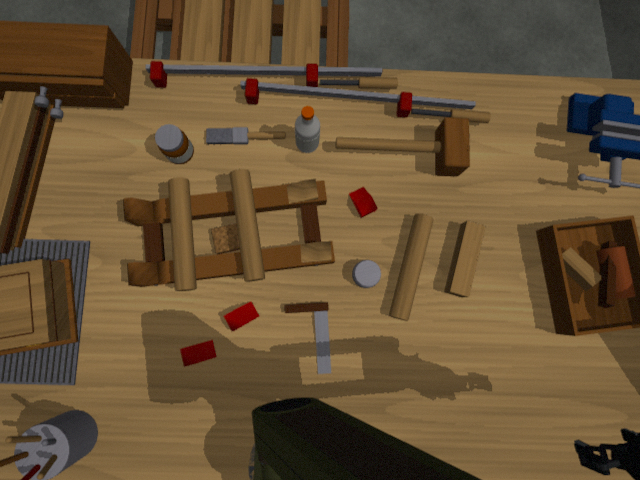

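View pics/s0.png

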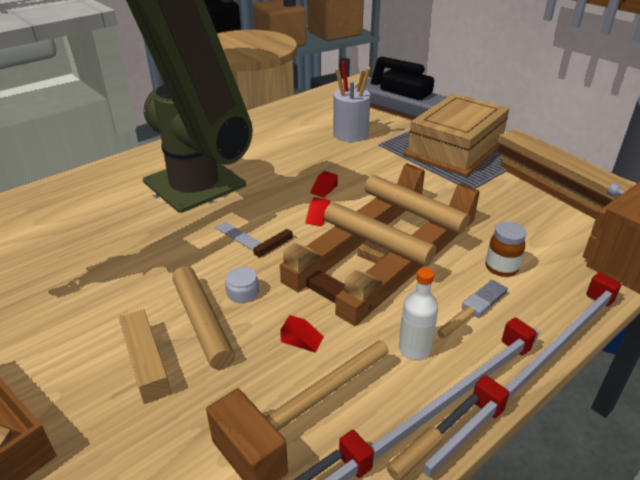

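Top view: cradle with horns at left (140,210)/(142,272). bar_1 is at u≈181 and bar_2 at u≈247. The wood chocks look to be near (303,190) far and (318,255) near, on the open ends of the bearers. Three red look-alikes lie on the bench at (363,202), (241,316) and (198,353). bar_3 is at (411,266), the round one; the square blank is at (466,258).

```bash
cat >> h.py <<'E'
def cloud(n,d):
    m=bot.camera_model(n);K=np.array(m['intrinsics']);T=np.linalg.inv(np.array(m['extrinsics']))
    v,u=np.mgrid[:480,:640]; P=np.stack([(u-K[0,2])/K[0,0]*d,-(v-K[1,2])/K[1,1]*d,-d,np.ones_like(d)],-1)@T.T
    return P[...,:3]
E
python3 - <<'E'
from h import *
im=cv2.imread('pics/t0.png');cv2.imwrite('pics/c0.png',cv2.resize(im[160:310,110:350],None,fx=3.3,fy=3.3,interpolation=cv2.INTER_CUBIC))
d=np.load('t0.npy');P=cloud('top',d)
def rep(n,u0,u1,v0,v1,z0,z1):
    Q=P[v0:v1,u0:u1].reshape(-1,3);Q=Q[(Q[:,2]>z0)&(Q[:,2]<z1)]
    r=cv2.minAreaRect(Q[:,:2].astype(np.float32));print(n,len(Q),Q.mean(0).round(1),'zmax',np.percentile(Q[:,2],[5,50,98]).round(1),'rect',np.round(r[0],1),np.round(r[1],1),round(r[2],2))
rep('bar1',160,205,165,300,78,110)
rep('bar2',222,270,160,290,78,110)
rep('bar1top',160,205,165,300,92,110)
rep('bar2top',222,270,160,290,92,110)
rep('bar3',385,440,205,325,15,60)
rep('bar3top',385,440,205,325,42,60)
rep('blank',445,490,215,300,25,60)
rep('chf',270,335,170,215,56,100)
rep('chn',270,345,235,280,56,100)
rep('bearf',200,228,180,225,40,56)
rep('hornf',115,160,190,230,70,100)
rep('hornn',115,160,250,290,70,100)
rep('bearF',115,335,170,225,40,57)
rep('bearN',115,345,238,295,40,57)
rep('cradle',115,345,165,298,40,57)
rep('tin',345,390,250,295,30,60)
rep('glue',285,330,90,160,60,230)
rep('sander',205,243,215,260,12,35)
E
```

```text
bar1 2327 [520.7 283.3  93. ] zmax [ 82.3  94.3 100.4] rect [523.7 286.7] [259.9  48.1] 8.12
bar2 2247 [546.6 137.2  93.1] zmax [ 82.7  94.4 100.3] rect [549.7 139.1] [259.7  47.2] 11.04
bar1top 1512 [521.1 285.7  96.2] zmax [ 92.5  96.2 100.8] rect [523.4 286.1] [258.9  36.9] 8.02
bar2top 1487 [546.3 138.1  96.1] zmax [ 92.6  96.1 100.5] rect [549.6 139.1] [259.5  38.5] 10.82
bar3 2144 [ 467.7 -253.1   42.6] zmax [30.1 44.2 51. ] rect [ 469.8 -256.4] [ 48.2 259.1] 75.81
bar3top 1376 [ 465.7 -255.3   46.3] zmax [42.6 46.4 51.3] rect [ 469.8 -256.8] [ 38.1 259.1] 75.43
blank 1673 [ 490.1 -385.1   46.6] zmax [33.9 47.8 52. ] rect [ 492.1 -388. ] [ 50.1 180.6] 74.79
chf 545 [636.2  11.1  76.2] zmax [58.8 80.7 87. ] rect [636.4  23. ] [43.2 87.8] 9.87
chn 542 [492.7 -25.2  76.9] zmax [58.8 81.3 87.5] rect [493.2 -23.6] [42.7 67.9] 5.27
bearf 595 [604.8 224.1  49.9] zmax [46. 50. 54.] rect [605.5 224.5] [51.3 69.3] 7.72
hornf 370 [576.3 403.9  84. ] zmax [71.6 86.3 92.3] rect [577.7 405.6] [51.4 35.7] 8.41
hornn 374 [429.4 380.9  84.5] zmax [71.8 87.1 93.2] rect [429.  381.7] [49.7 37.2] 6.92
bearF 2395 [610.4 181.6  49.6] zmax [43.6 49.9 55.2] rect [610.8 190.2] [ 51.8 471.2] 8.63
bearN 2460 [462.3 162.8  49.7] zmax [43.8 50.  55.2] rect [463.2 165.5] [ 50.6 467.3] 8.79
cradle 4855 [535.4 172.   49.7] zmax [43.7 49.9 55.2] rect [537.3 178.9] [201.2 471.2] 8.79
tin 606 [ 447.8 -146.4   43.9] zmax [34.4 44.7 48.8] rect [ 448.1 -146.8] [65.6 64.1] 17.18
glue 770 [772.3   5.8 128.3] zmax [ 71.  125.  186.6] rect [779.9   5.5] [58.3 53.4] 86.88
sander 671 [526.1 197.4  23.6] zmax [19.3 23.8 28.2] rect [540.7 201.4] [101.   66.5] 20.94
```

View pics/c0.png

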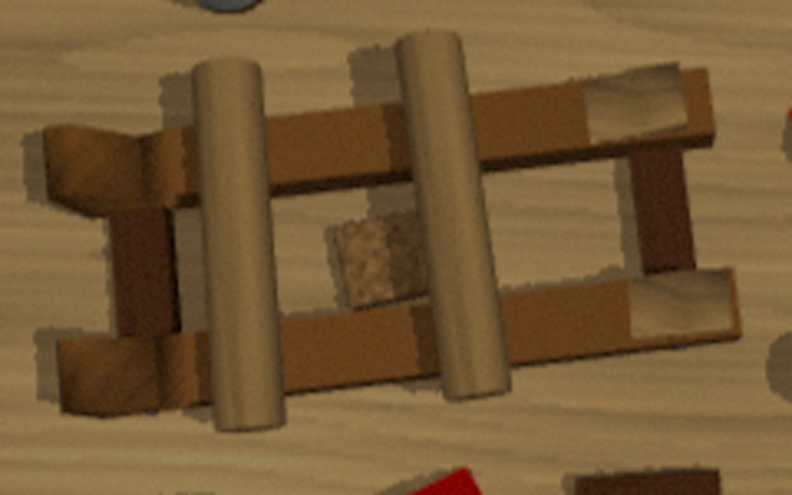

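Request:
play_rows(
  increments="0 0 0 0 0 -0.0525 -1;0 0 0 0 0 -0.0525 -1;0 0 0 0 0 -0.0525 -1;0 0 0 0 0 -0.0525 -1;0 0 0 0 0 -0.0525 -1;0 0 0 0 0 -0.0525 -1;0 0 0 0 0 -0.0525 -1;0 0 0 0 0 -0.0525 -1;0 0 0 0 0 -0.0525 -1",
  grip_force=40,
)

```text
time_s: 1.23
ee_pos: [136.5, -558.2, 247.7]
ee_rot: [3.142, -0.001, 1.73]
wrist_force: [-0.8, -0.0, 0.1]
finger_gap: 85.5
finger_force: 0.0
```

```bash
cat >> h.py <<'E'
Y=np.radians(8.8);CX=np.array([np.cos(Y),np.sin(Y)]);CY=np.array([-np.sin(Y),np.cos(Y)]);O=np.array([537.3,178.9])-.5*CY
def cr(p): q=np.array(p[:2])-O; return np.array([q@CX,q@CY,*p[2:3]]).round(1)
def st():
    s=bot.read_state(); print(round(s['time_s'],2),'cradle',cr(s['ee_pos']),'yaw',np.degrees(s['ee_rot'][2]).round(2),np.round(s['ee_rot'],3),'F',np.round(s['wrist_force'],1),'gap',round(float(s['finger_gap']),1))
E
python3 -c "
from h import *
st()"
```

```text
1.23 cradle [-508.9 -666.6  247.7] yaw 99.1 [ 3.142e+00 -1.000e-03  1.730e+00] F [-0.8 -0.   0.1] gap 85.5
```

Request:
play_rows(
  increments="0 0.6 0 0 0 0 -1;0 0.6 0 0 0 0 -1;0 0.6 0 0 0 0 -1;0 0.6 0 0 0 0 -1;0 0.6 0 0 0 0 -1;0.45 0.4 0 0 0 0 -1;0.45 0.4 0 0 0 0 -1;0.45 0.4 0 0 0 0 -1;0.45 0.4 0 0 0 0 -1;0.45 0.4 0 0 0 0 -1;0.6 0 0 0 0 0 -1;0.6 0 0 0 0 0 -1",
)

```text
time_s: 2.72
ee_pos: [577.8, -139.1, 247.4]
ee_rot: [-3.14, -0.001, 1.724]
wrist_force: [0.3, 0.3, 0.7]
finger_gap: 85.3
finger_force: 0.0
```

```bash
python3 -c "
from h import *
st()"
```

```text
2.73 cradle [  -8.6 -320.   247.4] yaw 98.81 [-3.140e+00 -1.000e-03  1.724e+00] F [0.3 0.3 0.7] gap 85.3
```

Request:
play_rows(
  increments="0.6 0.02 0 0 0 0 -1;0.6 0.02 0 0 0 0 -1;0.6 0.02 0 0 0 0 -1;0.6 0.02 0 0 0 0 -1;0.6 0.02 0 0 0 0 -1;0.6 0.02 0 0 0 0 -1;0 0 0.4 0 0 0 -1;0 0 0.5 0 0 0 -1;0 0 0.5 0 0 0 -1;0 0 0.3 0 0 0 -1;0 0 0.1 0 0 0 -1;0 0 0 0 0 0 -1",
)

```text
time_s: 4.22
ee_pos: [534.7, 216.4, 68.0]
ee_rot: [-3.141, 0.0, 1.724]
wrist_force: [0.4, -0.2, 0.2]
finger_gap: 85.6
finger_force: 0.0
```

Run:
```python
from h import *
st()
im,d=shot('scene','s1');cv2.imwrite('pics/s1c.png',cv2.resize(im[140:340,230:500,::-1],None,fx=2.9,fy=2.9))
```

```text
4.22 cradle [ 3.2 37.9 68. ] yaw 98.79 [-3.141  0.     1.724] F [ 0.4 -0.2  0.2] gap 85.6
```

View pics/s1c.png

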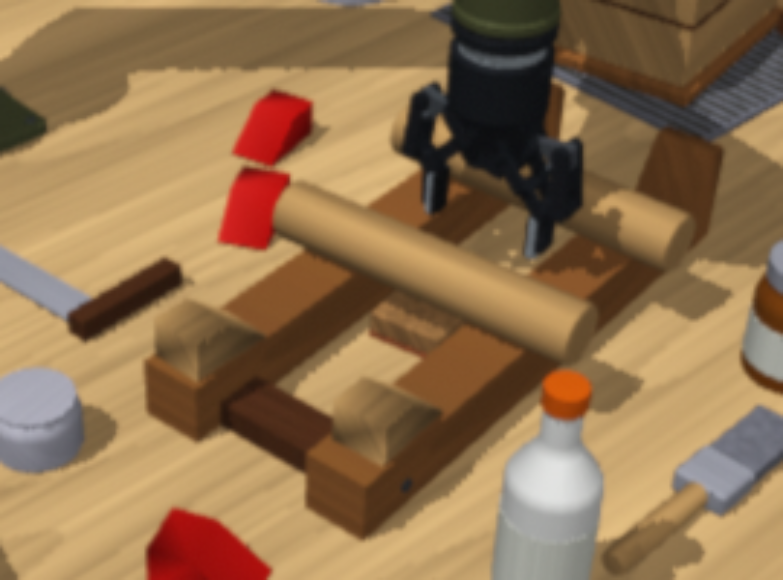

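The scene crop shows the open fingers standing between bar_2 (front) and bar_1, clear of both, with the plain-wood chocks on the bearers. Pushing bar_1.

Request:
play_rows(
  increments="0.1 0 0 0 0 0 -1;0.1 0 0 0 0 0 -1;0.1 0 0 0 0 0 -1;0.06 0 0 0 0 0 -1;0.06 0 0 0 0 0 -1;0.06 0 0 0 0 0 -1;0.06 0 0 0 0 0 -1;0.06 0 0 0 0 0 -1;0.06 0 0 0 0 0 -1;0.06 0 0 0 0 0 -1;0.06 0 0 0 0 0 -1;0.06 0 0 0 0 0 -1",
)

```text
time_s: 5.78
ee_pos: [521.9, 299.8, 68.3]
ee_rot: [3.142, -0.0, 1.724]
wrist_force: [-0.4, -0.4, 0.7]
finger_gap: 85.5
finger_force: 0.1
```

```bash
cat >> h.py <<'E'
def rep(P,n,u0,u1,v0,v1,z0,z1):
    Q=P[v0:v1,u0:u1].reshape(-1,3);Q=Q[(Q[:,2]>z0)&(Q[:,2]<z1)]
    if len(Q)<10: print(n,'none');return
    r=cv2.minAreaRect(Q[:,:2].astype(np.float32));print(n,len(Q),'cr mean',cr(Q.mean(0)),'rect c',cr(r[0]),np.round(r[1],1),round(r[2],2),'z98',np.percentile(Q[:,2],98).round(1))
E
python3 - <<'E'
from h import *
st()
im,d=shot('top','t1');P=cloud('top',d)
# bar1: points z 75..105 cradle y>90, far from gripper
Q=P.reshape(-1,3);C=np.stack([(Q[:,:2]-O)@CX,(Q[:,:2]-O)@CY,Q[:,2]],1)
for xs in((-128,-105),(105,128)):
    m=(C[:,0]>xs[0])&(C[:,0]<xs[1])&(C[:,1]>60)&(C[:,1]<230)&(C[:,2]>72)&(C[:,2]<105)
    c=C[m];print(m.sum(),c[:,1].min().round(1),c[:,1].max().round(1),np.percentile(c[:,2],97).round(1))
E
```

```text
5.78 cradle [  3.3 122.3  68.3] yaw 98.79 [ 3.142 -0.     1.724] F [-0.4 -0.4  0.7] gap 85.5Traceback (most recent call last):
  File "<stdin>", line 8, in <module>
    return umr_minimum(a, axis, None, out, keepdims, initial, where)
ValueError: zero-size array to reduction operation minimum which has no identity
```

Run:
```python
from h import *
a=cv2.imread('pics/t1.png')[150:330,90:350]
im,d=shot('scene','s2');b=im[130:330,230:500,::-1]
cv2.imwrite('pics/c2.png',np.vstack([cv2.resize(a,(430,298)),cv2.resize(b,(430,298))]))
```

```text
(no output)
```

View pics/c2.png

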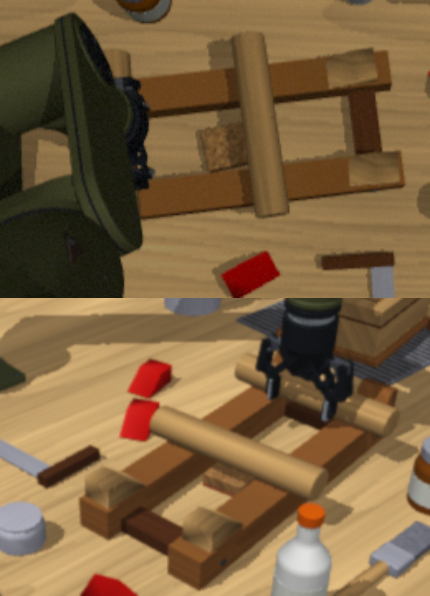

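The arm hides bar_1 in the top view. In the scene crop it is well advanced toward the horns. I push the last bit, then back off and look.

Request:
play_rows(
  increments="0.05 0 0 0 0 0 -1;0.05 0 0 0 0 0 -1;0.05 0 0 0 0 0 -1;0 0 0 0 0 0 -1;-0.3 0 0 0 0 0 -1;-0.4 0 0 0 0 0 -1;0 0 -0.5 0 0 0 -1;0 0 -0.5 0 0 0 -1;-0.55 0 0 0 0 0 -1;-0.6 0 0 0 0 0 -1;-0.6 0 0 0 0 0 -1;0 0 0 0 0 0 -1",
)

```text
time_s: 7.38
ee_pos: [557.7, 68.0, 168.5]
ee_rot: [3.141, 0.001, 1.719]
wrist_force: [-0.4, 0.0, 0.1]
finger_gap: 85.5
finger_force: 0.0
```

```bash
cat >> h.py <<'E'
def bar(C,ylo,yhi,zlo,zhi,xs=(-140,140),d=48):
    # fit axis line by silhouette points of the upper surface: cylinder fit
    from scipy.optimize import least_squares
    m=(C[:,0]>xs[0])&(C[:,0]<xs[1])&(C[:,1]>ylo)&(C[:,1]<yhi)&(C[:,2]>zlo)&(C[:,2]<zhi);c=C[m]
    if len(c)<50: print('few',len(c));return
    f=lambda p:np.hypot(c[:,1]-p[0]-p[1]*c[:,0],c[:,2]-p[2])-d/2
    r=least_squares(f,[np.median(c[:,1]),0,zhi-30],loss='soft_l1',f_scale=2)
    print('y,slope,z',r.x.round(3),'x range',np.percentile(c[:,0],[0.5,99.5]).round(1),len(c),'rms',np.sqrt(np.mean(r.fun**2)).round(2))
def cc(n,d):
    Q=cloud(n,d)[d>0].reshape(-1,3);return np.stack([(Q[:,:2]-O)@CX,(Q[:,:2]-O)@CY,Q[:,2]],1)
E
python3 - <<'E'
from h import *
st()
for n in('top','scene'):
    im,d=shot(n,n[0]+'3');C=cc(n,d)
    print(n);bar(C,140,199,72,105);bar(C,-75,-5,72,105)
C=cc('top',np.load('t0.npy'));print('calib');bar(C,80,140,72,105);bar(C,-75,-5,72,105)
C=cc('scene',np.load('s0.npy'));bar(C,80,140,72,105);bar(C,-75,-5,72,105)
E
```

```text
7.38 cradle [   3.2 -112.2  168.5] yaw 98.47 [3.141e+00 1.000e-03 1.719e+00] F [-0.4  0.   0.1] gap 85.5
top
y,slope,z [175.125   0.     68.538] x range [-125.3  131.3] 2337 rms 1.73
y,slope,z [-4.0734e+01  3.7000e-02  7.3865e+01] x range [-92.7  82.7] 1436 rms 1.45
scene
y,slope,z [1.73083e+02 1.00000e-03 6.61180e+01] x range [-120.7  135.1] 1371 rms 2.51
y,slope,z [-4.2355e+01  3.7000e-02  7.2049e+01] x range [-119.2  137.4] 2109 rms 2.56
calib
y,slope,z [ 1.0974e+02 -1.5000e-02  7.3747e+01] x range [-126.5  131. ] 2419 rms 1.78
y,slope,z [-4.0745e+01  3.7000e-02  7.3764e+01] x range [-123.1  133.9] 2296 rms 1.71
y,slope,z [ 1.08235e+02 -1.20000e-02  7.18920e+01] x range [-123.7  134. ] 1780 rms 2.64
y,slope,z [-4.2269e+01  3.7000e-02  7.2022e+01] x range [-119.4  137.6] 2134 rms 2.55
```

bar_1 is home (y 175.1, z 68.5, square). Now bar_2.

Request:
play_rows(
  increments="0 0 0.5 0 0 0 -1;0 0 0.5 0 0 0 -1;0.1 0 0 0 0 0 -1;0.1 0 0 0 0 0 -1;0.07 0 0 0 0 0 -1;0.05 0 0 0 0 0 -1;0.06 0 0 0 0 0 -1;0.06 0 0 0 0 0 -1;0.06 0 0 0 0 0 -1;0.06 0 0 0 0 0 -1;0.06 0 0 0 0 0 -1;0.06 0 0 0 0 0 -1",
)

```text
time_s: 8.98
ee_pos: [546.6, 139.7, 68.2]
ee_rot: [-3.141, 0.0, 1.724]
wrist_force: [-0.5, -0.2, 0.4]
finger_gap: 85.3
finger_force: 0.2
```

Request:
play_rows(
  increments="0.06 0 0 0 0 0 -1;0.06 0 0 0 0 0 -1;0.06 0 0 0 0 0 -1;0.06 0 0 0 0 0 -1;0.06 0 0 0 0 0 -1;0.06 0 0 0 0 0 -1;0.06 0 0 0 0 0 -1;0.06 0 0 0 0 0 -1;0.06 0 0 0 0 0 -1;0.06 0 0 0 0 0 -1;0.06 0 0 0 0 0 -1;0.06 0 0 0 0 0 -1",
)

```text
time_s: 10.48
ee_pos: [535.7, 210.9, 68.3]
ee_rot: [3.142, -0.0, 1.724]
wrist_force: [0.5, -0.9, -0.6]
finger_gap: 85.3
finger_force: 0.2
```

Run:
```python
from h import *
st()
for n in('top','scene'):
    im,d=shot(n,n[0]+'4');C=cc(n,d)
    print(n);bar(C,50,130,72,105,(-140,-62));bar(C,50,130,72,105,(62,140)); bar(C,160,199,72,105,(62,140))
```

```text
10.47 cradle [ 3.3 32.3 68.3] yaw 98.79 [ 3.142 -0.     1.724] F [ 0.5 -0.9 -0.6] gap 85.3
top
few 0
few 0
few 0
scene
y,slope,z [6.9343e+01 2.6000e-02 7.1605e+01] x range [-126.5  -68.1] 94 rms 1.83
y,slope,z [7.0435e+01 3.5000e-02 7.1644e+01] x range [ 63.6 134. ] 539 rms 3.58
y,slope,z [ 1.81422e+02 -9.10000e-02  6.57920e+01] x range [ 62.7 136. ] 249 rms 3.78
```

Request:
play_rows(
  increments="0.06 0 0 0 0 0 -1;0.06 0 0 0 0 0 -1;0.06 0 0 0 0 0 -1;0.06 0 0 0 0 0 -1;0.06 0 0 0 0 0 -1;0.06 0 0 0 0 0 -1;0.05 0 0 0 0 0 -1;0.04 0 0 0 0 0 -1;0.04 0 0 0 0 0 -1;0.03 0 0 0 0 0 -1;0.02 0 0 0 0 0 -1;0 0 0 0 0 0 -1",
)

```text
time_s: 12.08
ee_pos: [527.5, 264.0, 68.3]
ee_rot: [3.142, -0.0, 1.724]
wrist_force: [-0.3, -0.1, -0.2]
finger_gap: 85.2
finger_force: 0.0
```

Run:
```python
from h import *
st()
for n in('scene',):
    im,d=shot(n,n[0]+'5');C=cc(n,d)
    print(n);bar(C,95,145,78,105,(-140,-65));bar(C,95,145,78,105,(65,140)); bar(C,95,145,78,105);
```

```text
12.07 cradle [ 3.3 86.1 68.3] yaw 98.79 [ 3.142 -0.     1.724] F [-0.3 -0.1 -0.2] gap 85.2
scene
y,slope,z [1.21109e+02 2.10000e-02 7.16540e+01] x range [-127.   -68.5] 196 rms 1.8
y,slope,z [1.2060e+02 4.6000e-02 7.1415e+01] x range [ 65.5 132. ] 452 rms 3.1
y,slope,z [1.21837e+02 3.30000e-02 7.14990e+01] x range [-126.2  131.7] 951 rms 2.7
```

Request:
play_rows(
  increments="0.02 0 0 0 0 0 -1;0.02 0 0 0 0 0 -1;0.01 0 0 0 0 0 -1;0 0 0 0 0 0 -1;0 0 0 0 0 0 -1",
)

```text
time_s: 12.75
ee_pos: [526.4, 268.5, 68.3]
ee_rot: [-3.141, 0.0, 1.724]
wrist_force: [-1.0, -3.9, 2.6]
finger_gap: 85.2
finger_force: 1.9
```

Run:
```python
from h import *
st()
for n in('scene',):
    im,d=shot(n,n[0]+'6');C=cc(n,d)
    bar(C,95,145,78,105); bar(C,160,199,72,105)
```

```text
12.75 cradle [ 3.  90.7 68.3] yaw 98.79 [-3.141  0.     1.724] F [-1.  -3.9  2.6] gap 85.2
y,slope,z [1.23898e+02 1.30000e-02 7.13100e+01] x range [-126.9  131. ] 987 rms 2.84
y,slope,z [1.72609e+02 1.80000e-02 6.60270e+01] x range [-96.4 135.5] 331 rms 3.42
```

Request:
play_rows(
  increments="0.015 0 0 0 0 0 -1;0 0 0 0 0 0 -1;-0.05 0 0 0 0 0 -1;-0.4 0 0 0 0 0 -1;0 0 -0.5 0 0 0 -1;0 0 -0.5 0 0 0 1;-0.6 0 0 0 0 0 1;-0.6 0 0 0 0 0 1;-0.6 0 0 0 0 0 1;-0.6 0 0 0 0 0 1;-0.4 -0.4 0 0 0 0 1;-0.25 -0.38 0 0 0 0 1",
)

```text
time_s: 14.3
ee_pos: [503.4, -89.5, 168.2]
ee_rot: [3.139, 0.0, 1.722]
wrist_force: [-0.2, -1.6, -0.1]
finger_gap: 0.1
finger_force: 0.0
```

Run:
```python
from h import *
st()
im,d=shot('top','t7');C=cc('top',d)
bar(C,95,150,78,105); bar(C,160,199,72,105) 
C=cc('top',np.load('t0.npy'))
for x0 in(-75,75):
    m=(abs(C[:,0]-x0)<32)&(C[:,1]<-130)&(C[:,1]>-245)
    t=C[m&(C[:,2]>80)&(C[:,2]<95)];s=C[m&(C[:,2]>58)&(C[:,2]<100)]
    for c in(t,s):
        r=cv2.minAreaRect(c[:,:2].astype(np.float32));print(x0,len(c),c.mean(0).round(1),np.round(r[0],1),np.round(r[1],1),round(r[2],1),np.percentile(c[:,1],[1,99]).round(1))
cv2.imwrite('pics/c7.png',cv2.resize(im[150:300,220:360,::-1],None,fx=4,fy=4,interpolation=cv2.INTER_CUBIC))
```

```text
14.3 cradle [ -74.5 -259.6  168.2] yaw 98.67 [3.139 0.    1.722] F [-0.2 -1.6 -0.1] gap 0.1
y,slope,z [127.403   0.     73.785] x range [-128.6  128.5] 2327 rms 1.66
y,slope,z [175.046  -0.     68.569] x range [-125.4  131.5] 1698 rms 1.75
-75 302 [ -75.5 -207.4   83.9] [ -75.3 -206. ] [41.5 42.6] 86.5 [-226.8 -186.9]
-75 520 [ -75.5 -195.7   77.7] [ -74.6 -194. ] [65.5 42.7] 86.5 [-226.1 -163.3]
75 286 [  74.  -193.4   83.8] [  74.6 -191.1] [43.1 42.7] 1.5 [-212.1 -172.8]
75 526 [  72.2 -181.4   76.9] [  74.2 -179.4] [43.2 66.4] 1.1 [-212.  -148.2]
```

View pics/c7.png

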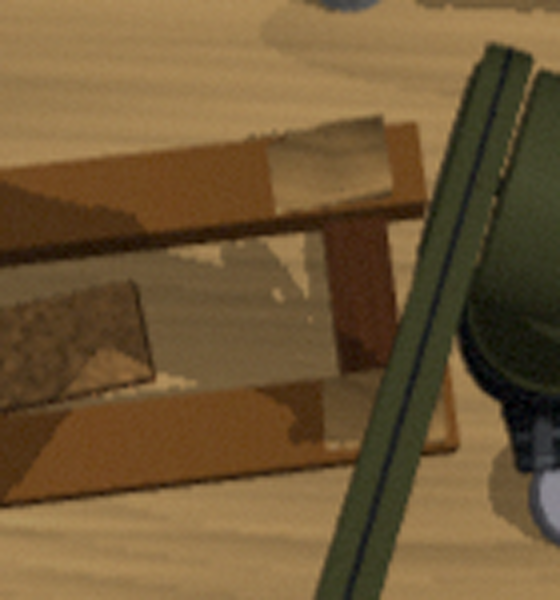

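bar_2 is snug and square (y 127.4). The crop shows both wooden chocks still at the open ends, heels at the right. Pushing the near chock from its heel.

Request:
play_rows(
  increments="0 0 0.5 0 0 0 1;0 0 0.46 0 0 0 1;0.08 -0.01 0 0 0 0 1;0.06 0 0 0 0 0 1;0.06 0 0 0 0 0 1;0.1 0 0 0 0 0 1;0.12 0 0 0 0 0 1;0.12 0 0 0 0 0 1;0.12 0 0 0 0 0 1;0.12 0 0 0 0 0 1;0.12 0 0 0 0 0 1;0.12 0 0 0 0 0 1",
)

```text
time_s: 15.85
ee_pos: [486.1, 13.9, 72.2]
ee_rot: [-3.141, -0.0, 1.724]
wrist_force: [0.1, -0.6, 0.6]
finger_gap: 0.1
finger_force: 0.4
```

Request:
play_rows(
  increments="0.12 0 0 0 0 0 1;0.12 0 0 0 0 0 1;0.12 0 0 0 0 0 1;0.12 0 0 0 0 0 1;0.12 0 0 0 0 0 1;0.12 0 0 0 0 0 1;0.12 0 0 0 0 0 1;0.12 0 0 0 0 0 1;0.12 0 0 0 0 0 1;0.12 0 0 0 0 0 1;0.08 0 0 0 0 0 1;0 0 0 0 0 0 1",
)

```text
time_s: 17.35
ee_pos: [466.7, 140.2, 72.3]
ee_rot: [3.141, -0.0, 1.725]
wrist_force: [-0.1, 0.3, -0.8]
finger_gap: 0.2
finger_force: 0.0
```

```bash
cat >> h.py <<'E'
def chock(C,x0,ylo,yhi):
    m=(abs(C[:,0]-x0)<35)&(C[:,1]<yhi)&(C[:,1]>ylo)&(C[:,2]>60)&(C[:,2]<87);c=C[m]
    if len(c)<30: print('few',len(c));return
    s=c[(c[:,2]<80)];print('chock',len(c),'x',np.percentile(c[:,0],[2,98]).round(1),'y',np.percentile(c[:,1],[2,98]).round(1),'slope-origin est',np.median(s[:,1]+2.5-(84-s[:,2])/np.tan(np.radians(40))).round(1) if len(s)>10 else None)
E
python3 - <<'E'
from h import *
st()
im,d=shot('scene','s8');C=cc('scene',d);chock(C,-75,-60,99);chock(cc('scene',np.load('s0.npy')),-75,-240,-120)
bar(C,95,145,78,105)
E
```

```text
17.35 cradle [-75.7 -26.9  72.3] yaw 98.85 [ 3.141 -0.     1.725] F [-0.1  0.3 -0.8] gap 0.2
chock 270 x [-88.  -54.6] y [-41.6  98.7] slope-origin est -29.9
chock 495 x [-95.3 -51.7] y [-230.3 -175.2] slope-origin est -231.7
y,slope,z [1.25306e+02 1.00000e-03 7.15750e+01] x range [-125.5  131.5] 1490 rms 2.44
```

Request:
play_rows(
  increments="0.08 0 0 0 0 0 1;0.08 0 0 0 0 0 1;0.08 0 0 0 0 0 1;0.08 0 0 0 0 0 1;0.08 0 0 0 0 0 1;0.06 0 0 0 0 0 1;0.04 0 0 0 0 0 1;0.03 0 0 0 0 0 1;0.02 0 0 0 0 0 1;0.01 0 0 0 0 0 1;0.01 0 0 0 0 0 1;0 0 0 0 0 0 1",
)

```text
time_s: 18.9
ee_pos: [458.0, 195.9, 72.3]
ee_rot: [-3.142, -0.0, 1.724]
wrist_force: [-0.4, -0.0, 0.2]
finger_gap: 0.0
finger_force: 0.0
```

Run:
```python
from h import *
st()
im,d=shot('scene','s9')
b=im[140:300,300:480,::-1];cv2.imwrite('pics/c9.png',cv2.resize(b,None,fx=3.7,fy=3.7,interpolation=cv2.INTER_CUBIC))
```

```text
18.9 cradle [-75.7  29.5  72.3] yaw 98.78 [-3.142 -0.     1.724] F [-0.4 -0.   0.2] gap 0.0
```

View pics/c9.png

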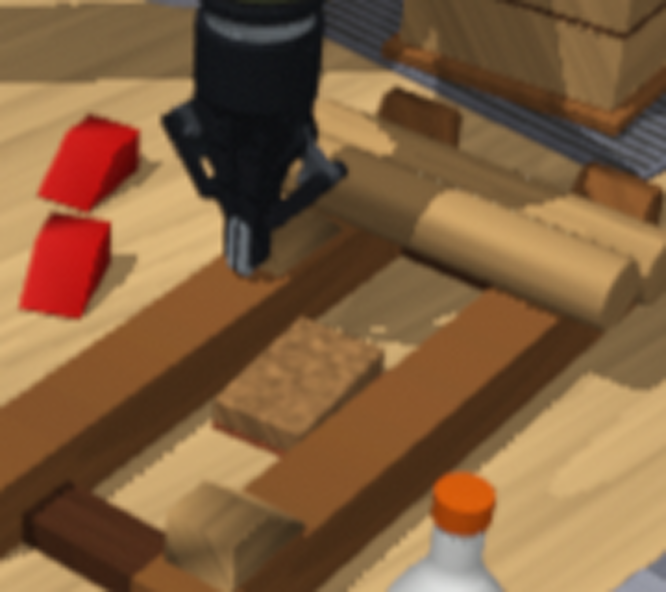

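The crop shows the fingers behind the near chock, whose toe is just about at bar_2. I creep forward until a force shows.

Request:
play_rows(
  increments="0.015 0 0 0 0 0 1;0.015 0 0 0 0 0 1;0 0 0 0 0 0 1;0 0 0 0 0 0 1",
)

```text
time_s: 19.45
ee_pos: [457.6, 199.0, 72.3]
ee_rot: [3.142, -0.0, 1.724]
wrist_force: [0.3, -0.4, -0.5]
finger_gap: 0.2
finger_force: 0.0
```

Request:
play_rows(
  increments="0.01 0 0 0 0 0 1;0.01 0 0 0 0 0 1;0 0 0 0 0 0 1;0 0 0 0 0 0 1",
)

```text
time_s: 19.95
ee_pos: [457.3, 201.0, 72.3]
ee_rot: [3.142, -0.0, 1.724]
wrist_force: [0.4, -0.6, 0.6]
finger_gap: -0.2
finger_force: 0.0
```

Request:
play_rows(
  increments="0.01 0 0 0 0 0 1;0.01 0 0 0 0 0 1;0 0 0 0 0 0 1;0 0 0 0 0 0 1",
)

```text
time_s: 20.45
ee_pos: [457.0, 201.5, 72.4]
ee_rot: [-3.141, 0.002, 1.725]
wrist_force: [1.3, -6.6, 1.8]
finger_gap: -0.1
finger_force: 3.3
```

Contact felt (6.6 N) at TCP y≈35, as expected for a snug chock. Now the far chock.

Request:
play_rows(
  increments="-0.3 0 0 0 0 0 1;0 0 -0.6 0 0 0 1;0 0 -0.3 0 0 0 1;-0.4 0.4 0 0 0 0 1;-0.4 0.4 0 0 0 0 1;-0.4 0.4 0 0 0 0 1;-0.5 0.3 0 0 0 0 1;-0.5 0 0 0 0 0 1;-0.3 0 0 0 0 0 1;0 0 0.5 0 0 0 1;0 0 0.4 0 0 0 1;0 0 0 0 0 0 1",
)

```text
time_s: 21.95
ee_pos: [646.2, -50.9, 69.5]
ee_rot: [-3.136, -0.002, 1.724]
wrist_force: [-0.2, -0.1, 0.2]
finger_gap: -0.3
finger_force: 0.0
```

Run:
```python
from h import *
st()
im,d=shot('top','t10');C=cc('top',d);bar(C,95,150,78,105); bar(C,160,199,72,105) ;chock(C,-75,20,99)
c=C[(abs(C[:,0]+75)<25)&(C[:,1]>20)&(C[:,1]<78)&(C[:,2]>82)&(C[:,2]<88)];print(np.percentile(c[:,1],[2,98]),np.percentile(c[:,0],[2,98]))
```

```text
21.95 cradle [  72.4 -243.3   69.5] yaw 98.76 [-3.136e+00 -2.000e-03  1.724e+00] F [-0.2 -0.1  0.2] gap -0.3
y,slope,z [1.27245e+02 1.00000e-03 7.37340e+01] x range [ 13.1 128.9] 989 rms 1.64
y,slope,z [ 1.75063e+02 -3.00000e-03  6.84720e+01] x range [  6.1 131.5] 748 rms 1.66
few 0Traceback (most recent call last):
  File "<stdin>", line 4, in <module>
    return _quantile_unchecked(
        a, q, axis, out, overwrite_input, method, keepdims, weights)
    return _ureduce(a,
                    func=_quantile_ureduce_func,
    ...<5 lines>...
                    overwrite_input=overwrite_input,
                    method=method)
    r = func(a, **kwargs)
    result = _quantile(arr,
                       quantiles=q,
    ...<2 lines>...
                       out=out,
                       weights=wgt)
    slices_having_nans = np.isnan(arr[-1, ...])
                                  ~~~^^^^^^^^^
IndexError: index -1 is out of bounds for axis 0 with size 0
```

Request:
play_rows(
  increments="0 0.015 -0.03 0 0 0 1;0.06 0 0 0 0 0 1;0.06 0 0 0 0 0 1;0.06 0 0 0 0 0 1;0.08 0 0 0 0 0 1;0.12 0 0 0 0 0 1;0.12 0 0 0 0 0 1;0.12 0 0 0 0 0 1;0.12 0 0 0 0 0 1;0.12 0 0 0 0 0 1;0.12 0 0 0 0 0 1;0.12 0 0 0 0 0 1",
)

```text
time_s: 23.5
ee_pos: [632.5, 58.8, 75.3]
ee_rot: [-3.141, -0.0, 1.724]
wrist_force: [0.2, -1.1, 0.6]
finger_gap: 0.3
finger_force: 0.4
```

Request:
play_rows(
  increments="0.12 0 0 0 0 0 1;0.12 0 0 0 0 0 1;0.12 0 0 0 0 0 1;0.12 0 0 0 0 0 1;0.12 0 0 0 0 0 1;0.12 0 0 0 0 0 1;0.12 0 0 0 0 0 1;0.12 0 0 0 0 0 1;0.12 0 0 0 0 0 1;0.12 0 0 0 0 0 1;0.1 0 0 0 0 0 1;0 0 0 0 0 0 1",
)

```text
time_s: 25.0
ee_pos: [612.6, 187.4, 75.3]
ee_rot: [-3.142, -0.0, 1.725]
wrist_force: [-0.5, 0.4, 0.9]
finger_gap: 0.3
finger_force: 0.0
```

Run:
```python
from h import *
st()
```

```text
25.0 cradle [75.7 -2.6 75.3] yaw 98.85 [-3.142 -0.     1.725] F [-0.5  0.4  0.9] gap 0.3
```

Request:
play_rows(
  increments="0.06 0 0 0 0 0 1;0.06 0 0 0 0 0 1;0.06 0 0 0 0 0 1;0.06 0 0 0 0 0 1;0.05 0 0 0 0 0 1;0.03 0 0 0 0 0 1;0.02 0 0 0 0 0 1;0.01 0 0 0 0 0 1;0.01 0 0 0 0 0 1;0 0 0 0 0 0 1",
)

```text
time_s: 26.25
ee_pos: [607.3, 222.1, 75.3]
ee_rot: [3.142, -0.0, 1.724]
wrist_force: [0.5, 1.0, -0.0]
finger_gap: -0.0
finger_force: 0.0
```

Request:
play_rows(
  increments="0.01 0 0 0 0 0 1;0 0 0 0 0 0 1;0 0 0 0 0 0 1",
)

```text
time_s: 26.62
ee_pos: [607.2, 223.0, 75.4]
ee_rot: [3.141, -0.0, 1.724]
wrist_force: [-0.2, -0.9, 0.1]
finger_gap: -0.1
finger_force: 0.1
```

Request:
play_rows(
  increments="0.01 0 0 0 0 0 1;0.01 0 0 0 0 0 1;0 0 0 0 0 0 1;0 0 0 0 0 0 1",
)

```text
time_s: 27.12
ee_pos: [607.0, 224.3, 75.4]
ee_rot: [3.142, 0.001, 1.724]
wrist_force: [-0.1, -5.0, 1.9]
finger_gap: -0.1
finger_force: 2.6
```

Snug too (5 N). Back off, rise and travel above bar_3, fingers opening.

Request:
play_rows(
  increments="-0.3 0 0 0 0 0 1;0 0 -0.6 0 0 0 1;0 0 -0.6 0 0 0 -1;-0.53 -0.26 0 0 0 0 -1;-0.53 -0.26 0 0 0 0 -1;-0.53 -0.26 0 0 0 0 -1;-0.53 -0.26 0 0 0 0 -1;-0.53 -0.26 0 0 0 0 -1;-0.53 -0.26 0 0 0 0 -1;-0.53 -0.26 0 0 0 0 -1;-0.53 -0.26 0 0 0 0 -1;0 0 0 0 0 0 -1",
)

```text
time_s: 28.62
ee_pos: [470.2, -258.8, 195.4]
ee_rot: [3.14, 0.001, 1.718]
wrist_force: [-0.2, 0.3, -0.0]
finger_gap: 85.6
finger_force: 0.0
```

Request:
play_rows(
  increments="0 0 0 0 0 -0.053 -1;0 0 0 0 0 -0.053 -1;0 0 0 0 0 -0.053 -1;0 0 0 0 0 -0.053 -1;0 0 0 0 0 -0.053 -1;0 0 0 0 0 -0.053 -1;0 0 0 0 0 -0.053 -1;0 0 0 0 0 0 -1",
)

```text
time_s: 29.62
ee_pos: [471.3, -253.8, 195.3]
ee_rot: [3.14, 0.0, 2.889]
wrist_force: [0.0, 0.5, -0.3]
finger_gap: 85.3
finger_force: 0.0
```

Run:
```python
from h import *
st();print(bot.read_state()['ee_pos'],bot.read_state()['qpos'].round(2) if hasattr(bot.read_state()['qpos'],'round') else 0)
for n in('top','scene'):
    im,d=shot(n,n[0]+'11');C=cc(n,d);bar(C,95,150,78,105); bar(C,160,199,72,105) ;chock(C,-75,20,99);chock(C,75,20,99)
# bar3 fit from t0
C=cloud('top',np.load('t0.npy')).reshape(-1,3)
from scipy.optimize import least_squares
m=(abs(C[:,0]-470)<150)&(abs(C[:,1]+256)<75)&(C[:,2]>20)&(C[:,2]<60)
c=C[m];a=np.radians(-14.4);cx=np.array([np.cos(a),np.sin(a)]);cy=np.array([-cx[1],cx[0]])
q=c[:,:2]-[469.8,-256.6];X=q@cx;V=q@cy;k=(abs(V)<35);X,V,Z=X[k],V[k],c[k,2]
r=least_squares(lambda p:np.hypot(V-p[0]-p[1]*X,Z-p[2])-24,[0,0,24],loss='soft_l1',f_scale=2).x
xm=(np.percentile(X,.5)+np.percentile(X,99.5))/2
print('bar3',r.round(3),xm.round(1),([469.8,-256.6]+xm*cx+(r[0])*cy).round(1),'yaw',-14.4+np.degrees(r[1]))
b=cv2.imread('pics/s11.png')[140:340,280:520];cv2.imwrite('pics/c11.png',cv2.resize(b,None,fx=2.9,fy=2.9,interpolation=cv2.INTER_CUBIC))
```

```text
29.62 cradle [-131.4 -417.   195.3] yaw 165.53 [3.14  0.    2.889] F [ 0.   0.5 -0.3] gap 85.3
[ 471.27457706 -253.76088395  195.25982416] [-0.57  0.3   1.66  0.    1.18 -1.89]
y,slope,z [127.433   0.     73.814] x range [-128.7  128.7] 2312 rms 1.64
y,slope,z [175.011  -0.     68.712] x range [-125.5  131.2] 1707 rms 1.71
chock 438 x [-99.3 -58. ] y [45.6 97.7] slope-origin est 79.7
chock 445 x [54.  95.1] y [45.3 97.9] slope-origin est 78.6
y,slope,z [1.25548e+02 2.00000e-03 7.16480e+01] x range [-125.8  131.5] 1495 rms 2.38
y,slope,z [1.73908e+02 1.00000e-03 6.62590e+01] x range [-122.7  135.6] 697 rms 2.62
chock 345 x [-98.6 -54.9] y [41.6 92.9] slope-origin est 37.5
chock 395 x [55.5 97.6] y [41.5 85.4] slope-origin est 35.2
bar3 [-7.4000e-01  2.0000e-03  2.3998e+01] -0.3 [ 469.3 -257.2] yaw -14.270517538976154
```

View pics/c11.png

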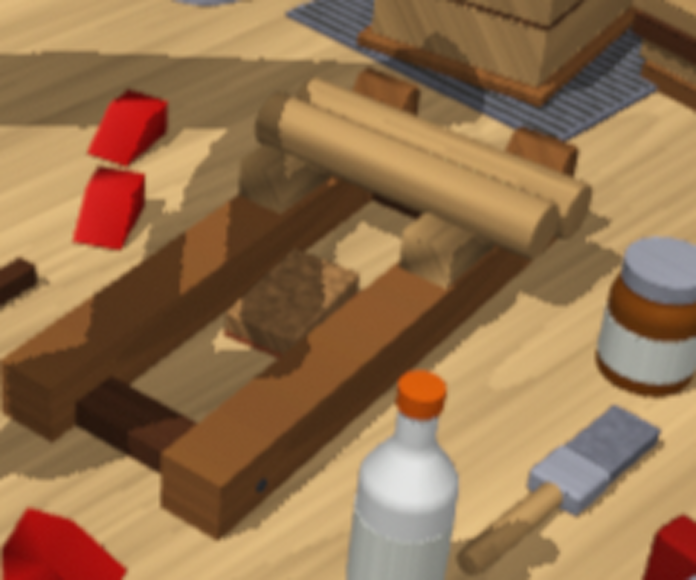

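The crop shows the chocks up under bar_2 on both bearers and the bars snug together; the heel lines at y≈45.5 match origins of 80.5. Now I descend on bar_3 and grip.

Request:
play_rows(
  increments="0.01 -0.04 0.5 0 0 0 -1;0 0 0.5 0 0 0 -1;0 0 0.4 0 0 0 -1;0 0 0.15 0 0 0 -1;0 0 0.07 0 0 0 -1;0 0 0 0 0 0 -1;0 0 0 0 0 0 0.5;0 0 0 0 0 0 1;0 0 0 0 0 0 1;0 0 0 0 0 0 1;0 0 0 0 0 0 1;0 0 0 0 0 0 1",
  grip_force=50,
)

```text
time_s: 31.22
ee_pos: [469.3, -259.3, 34.7]
ee_rot: [-3.141, 0.002, 2.89]
wrist_force: [-0.3, 1.7, 7.0]
finger_gap: 46.2
finger_force: 50.4
```

Request:
play_rows(
  increments="0 0 -0.1 0 0 0 1;0 0 -0.3 0 0 0 1;0 0 -0.5 0 0 0 1;0 0 -0.5 0 0 0 1;0 0 -0.5 0 0 0 1;0 0 -0.1 0 0 -0.0325 1;0 0 0 0 0 -0.0325 1;0 0 0 0 0 -0.0325 1;0 0 0 0 0 -0.0325 1;0 0 0 0 0 0 1",
)

```text
time_s: 32.48
ee_pos: [468.1, -258.8, 233.4]
ee_rot: [3.141, -0.001, -2.986]
wrist_force: [-0.7, -0.3, -3.3]
finger_gap: 46.2
finger_force: 52.6
```

Run:
```python
from h import *
st()
```

```text
32.48 cradle [-135.3 -421.4  233.4] yaw -171.1 [ 3.141e+00 -1.000e-03 -2.986e+00] F [-0.7 -0.3 -3.3] gap 46.2
```

Request:
play_rows(
  increments="-0.113 0.3 0 0 0 0 1;-0.113 0.5 0 0 0 0 1;-0.113 0.5 0 0 0 0 1;-0.113 0.5 0 0 0 0 1;-0.113 0.5 0 0 0 0 1;-0.113 0.5 0 0 0 0 1;-0.113 0.5 0 0 0 0 1;-0.113 0.5 0 0 0 0 1;-0.113 0.5 0 0 0 0 1;-0.113 0.5 0 0 0 0 1;-0.113 0.5 0 0 0 0 1;-0.113 0.47 0 0 0 0 1",
)

```text
time_s: 33.98
ee_pos: [512.3, 333.6, 233.3]
ee_rot: [-3.141, -0.0, -2.987]
wrist_force: [0.8, 0.6, -2.9]
finger_gap: 45.9
finger_force: 52.6
```

Request:
play_rows(
  increments="0 0 0 0 0 0 1;0 0 0.3 0 0 0 1;0 0 0.3 0 0 0 1;0 0 0 0 0 0 1",
)

```text
time_s: 34.48
ee_pos: [510.3, 329.9, 170.7]
ee_rot: [-3.139, -0.007, -2.987]
wrist_force: [-0.1, 0.4, -2.8]
finger_gap: 46.2
finger_force: 52.7
```

Run:
```python
from h import *
st()
im,d=shot('scene','s12');C=cc('scene',d);z=bot.read_state()['ee_pos'][2]-10.7;bar(C,120,190,z-10,z+30,(-140,-60));bar(C,120,190,z-10,z+30,(60,140));bar(C,120,190,z-10,z+30)
```

```text
34.48 cradle [ -3.6 153.9 170.7] yaw -171.13 [-3.139 -0.007 -2.987] F [-0.1  0.4 -2.8] gap 46.2
y,slope,z [1.52323e+02 1.00000e-03 1.58403e+02] x range [-132.2  -60.2] 487 rms 2.06
y,slope,z [1.51582e+02 1.10000e-02 1.56458e+02] x range [ 60.4 128.4] 643 rms 4.44
y,slope,z [1.52717e+02 6.00000e-03 1.57996e+02] x range [-129.9  127.9] 1944 rms 4.29
```

Request:
play_rows(
  increments="-0.02 0.015 0.2 0 0 0 1;0 0 0.15 0 0 0 1;0 0 0.05 0 0 0 1;0 0 0.03 0 0 0 1;0 0 0 0 0 0 1;0 0 0 0 0 0 1",
)

```text
time_s: 35.28
ee_pos: [514.8, 334.0, 130.9]
ee_rot: [3.141, 0.001, -2.985]
wrist_force: [-0.3, 0.4, -2.9]
finger_gap: 46.1
finger_force: 52.9
```

Run:
```python
from h import *
st()
```

```text
35.27 cradle [  1.4 157.2 130.9] yaw -171.03 [ 3.141e+00  1.000e-03 -2.985e+00] F [-0.3  0.4 -2.9] gap 46.1
```

Request:
play_rows(
  increments="0 -0.015 0.02 0 0 0 1;0 0 0.02 0 0 0 1;0 0 0.015 0 0 0 1;0 0 0.01 0 0 0 1;0 0 0 0 0 0 1;0 0 0 0 0 0 1",
)

```text
time_s: 36.02
ee_pos: [514.6, 332.3, 123.9]
ee_rot: [3.142, -0.0, -2.985]
wrist_force: [-0.3, -0.1, -2.1]
finger_gap: 46.1
finger_force: 53.1
```

Request:
play_rows(
  increments="0 0 0.007 0 0 0 1;0 0 0.005 0 0 0 1;0 0 0 0 0 0 1;0 0 0 0 0 0 1",
)

```text
time_s: 36.52
ee_pos: [514.6, 332.4, 123.7]
ee_rot: [3.141, 0.001, -2.985]
wrist_force: [-2.8, -1.6, 5.9]
finger_gap: 46.0
finger_force: 53.7
```

Run:
```python
from h import *
st()
```

```text
36.52 cradle [  1.  155.6 123.7] yaw -171.04 [ 3.141e+00  1.000e-03 -2.985e+00] F [-2.8 -1.6  5.9] gap 46.0
```

Seated (the wrist force jumped by 9 N). Release.

Request:
play_rows(
  increments="0 0 0 0 0 0 -0.15;0 0 0 0 0 0 -0.2;0 0 0 0 0 0 -0.4;0 0 0 0 0 0 -0.7;0 0 0 0 0 0 -1;0 0 0 0 0 0 -1;0 0 -0.1 0 0 0 -1;0 0 -0.3 0 0 0 -1;0 0 -0.5 0 0 0 -1;0 0 -0.5 0 0 0 -1;0 -0.6 0 0 0 0 -1;0 -0.6 0 0 0 0 -1",
)

```text
time_s: 38.02
ee_pos: [534.0, 213.4, 264.6]
ee_rot: [3.141, 0.004, -2.983]
wrist_force: [1.0, -0.3, -1.0]
finger_gap: 85.3
finger_force: 0.0
```

Request:
play_rows(
  increments="0 -0.6 0 0 0 0 -1;0 -0.6 0 0 0 0 -1;0 -0.6 0 0 0 0 -1;0 -0.6 0 0 0 0 -1;0 -0.6 0 0 0 0 -1;0 0 0 0 0 0 -1",
)

```text
time_s: 38.78
ee_pos: [580.9, -87.1, 263.3]
ee_rot: [-3.14, 0.001, -2.991]
wrist_force: [-1.0, 0.5, -0.3]
finger_gap: 85.2
finger_force: 0.0
```

Run:
```python
from h import *
st()
im,d=shot('top','t13');C=cc('top',d);bar(C,90,133,78,97); bar(C,178,199,72,98);bar(C,130,182,114,140);
for x in(-75,75):
    chock(C,x,20,99);c=C[(abs(C[:,0]-x)<15)&(C[:,1]>20)&(C[:,1]<75)&(C[:,2]>70)&(C[:,2]<88)];print('heel',np.percentile(c[:,1],2).round(1))
im,d=shot('scene','s13');b=im[110:310,280:520,::-1];cv2.imwrite('pics/c13.png',cv2.resize(b,None,fx=2.9,fy=2.9,interpolation=cv2.INTER_CUBIC))
```

```text
38.77 cradle [   2.4 -269.1  263.3] yaw -171.36 [-3.140e+00  1.000e-03 -2.991e+00] F [-1.   0.5 -0.3] gap 85.2
y,slope,z [126.608   0.     72.569] x range [-129.   129.2] 1242 rms 1.64
y,slope,z [173.512   0.     70.701] x range [-124.7  129.1] 200 rms 0.73
y,slope,z [1.56049e+02 3.00000e-03 1.12658e+02] x range [-128.2  128.9] 2576 rms 1.65
chock 441 x [-99.3 -57.9] y [45.6 97.8] slope-origin est 79.2
heel 45.4
chock 440 x [54.  95.3] y [45.3 96.6] slope-origin est 78.7
heel 45.3
```

View pics/c13.png

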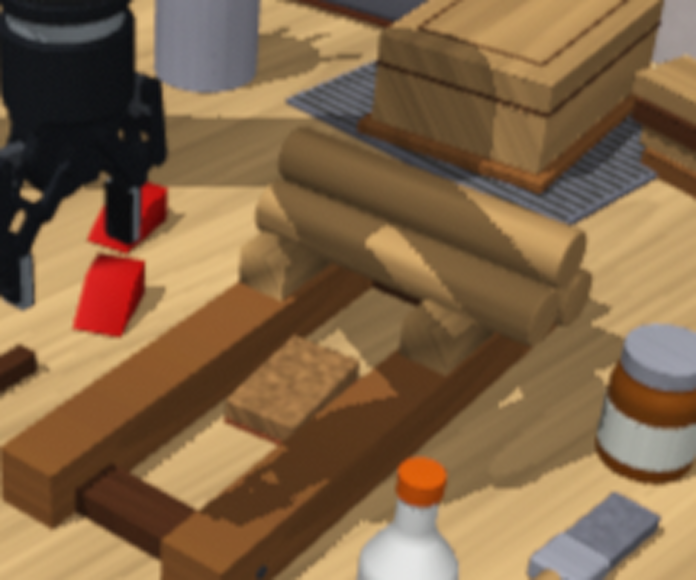

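The crop shows the third bar at rest in the valley (y 156.0, z 112.7, slope 0.003), with both chocks snug and the gripper well clear. Handing in.

```bash
python3 -c "
from rig import bot
print(bot.close_job())"
```

```text
the job is handed in; nothing more can be done
None
```

I handed the job in at about 39 s of the 72 s allowed; the hand-in returned no verdict. By my last measurements bar_1 is in the V, bar_2 is snug and square against it, both chocks are up under bar_2, and bar_3 lies released in the valley on top (y 156.0, z 112.7 mm).

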